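# Find the rocking corner of the paint scale and press its shim flat

## Robot

A 6-joint arm with a two-finger parallel gripper is mounted at the origin on the work surface. World frame = base frame: x ahead of the robot, y to its left, z up, the work surface at z = 0. Lengths are in mm, angles in rad, forces in N, time in s.
With the tool pointing down it reaches from about 350 to 875 mm from the base axis. Payload 4.2 kg.
Tool frame: the origin (TCP) lies midway between the tips of the shut fingers; the grasp point (between the pads) lies 19 mm behind it; z points along the fingers, y is the line along which they close (so a half turn about z gives the same grasp; the last joint's range is limited). The gripper opens to 85 mm and grips with 20 to 120 N. Pads are 22 mm wide; open, the fingers measure 114 mm over their backs; the gripper's body (76 mm by 85 mm) begins 54 mm behind the grasp point. The pads swing forward as they close: fully open they stand 13 mm farther back than shut.
Start: joints at [-0.915, 0.385, 0.008, 0, -1.194, -0.259], TCP at [241.556, -576.411, 208.412] pointing down, gripper open.
Joint ranges: [-3.14, 3.14], [-1.21, 2.06], [-1.07, 1.41], [-3.16, 2.05], [-2.99, -0.16], [-3.1, 3.1]. Speed limits (rad/s): [2.79, 2.79, 3.14, 3.14, 3.14, 3.14].

## Interface

Orientations are given as a unit quaternion [x, y, z, w].
In Python, from bench import arm, eyes, nets gives the robot as it stands.
- The arm moves only by the tool apply_moves, never from a script. Its arguments are lists of equal length, an entry for each row: "delta_rot": the turn, a rotation vector about the tool's x, y, z as a fraction of full scale, a list of three; "xyz": the shift along the tool's x, y, z as a fraction of full scale, a list of three; "hand": the gripper command: -1 is fully open, 1 is shut, values between are in proportion. In form: {"delta_rot": [[ax, ay, az], ...], "xyz": [[dx, dy, dz], ...], "hand": [hand, ...]}. A call has 1 to 20 rows; each row shifts and turns the commanded pose from where the row before left it, along the tool's axes as they then stand; what a row does not reach is not made up. Full scale, the value 1, is 0.025 m for a shift and 6 degrees for a turn. A row lasts 1/12 s, in which the tool goes at most 41.7 mm and 7.16 degrees, less where a joint would pass 70% of its speed; a pose out of reach is approached as far as the arm can. A call with a number of a shift or a turn outside -1 to 1 is refused whole. A call with a gripper value outside its range is refused whole. The fingers move at their own pace and stop on an object; the grip force is fixed at half the most. Time passes only in rows, so rows that do not move let the fingers close. It gives the time, the measured TCP pose, the force, the opening and the grip force at its end, in the units of the state.
- arm.read_state(): the state, without advancing time (a new reading comes with each control period).
- eyes.get_image(name): name is "scene" or "side" or "wrist"; returns a dict with "frame" (384x512x3 uint8, red, green, blue), "range_z" (384x512 float32, mm along the optical axis (not along the pixel's ray), 0 where there is no reading), "camera_matrix" (3x3 intrinsics, pixels), "R" (3x3) and "t" (3): a world point X has camera coordinates R X + t; the wrist camera has in their place "hand_eye" (4x4, takes a point from camera to tool coordinates, whose origin is the TCP and whose axes are the flange's). Camera axes: x right, y down, z forward; pixel columns grow to the right and rows downward; lengths in mm; the calibration is good to about 2 mm. A picture is of the moment at which its call begins: read the wrist's pose just before it.
- arm.job_done(): hands the job in; it is judged then, once.
Trained networks look in a picture, given as the dict that the camera call returned (one of the last four; its "shot" number tells which), for a name from the list of things; names that differ only in an ending like _2 or _b are one class to them, and where a whole thing is asked for, a point or a joint stands for the part that bears it (a point fixed in the world has none). Each returns a list of dicts, best first, with "score" (0 to 1); they miss things now and then, are a little off and sometimes report something else, mostly with a low value. They report only what shows in the picture. A call takes as long as a camera call. They do not tell look-alikes from the thing itself.
- nets.look_for(name, picture): "bbox" ([left, top, right, bottom] in pixels, round what is visible of it).
- nets.masks_of(name, picture): "region" (384x512 bool, what is visible of it) and "bbox" ([left, top, right, bottom] in pixels, round what is visible of it).
The state is a dict: "clock": time; "joints": joint angles; "joint_vel": joint speeds; "joint_efforts": joint torques, N m; "position": TCP position; "ee_rot": TCP orientation; "contact_force": force on the tool from outside, world axes, zero at the start; "wrist_torque": the same for the moment, N m; "gripper_width": finger opening in mm; "grasp_force": force on a finger pad.
Only numpy, scipy, OpenCV 4.12 (cv2) and the standard library are available. Lean on these libraries where they do the work, as an engineer would, in place of code of your own. Each camera call takes 0.05 s, during which the arm holds its last target. There are 200 camera calls.

## Task

The paint scale's stand rocks on one of its four corners. Press down on its corners one after another with the fingertips until you find the one that gives, then press the shim leaf in front of that corner fully flat and let go. Only press: leave the other three shims raised, do not lift or shift the stand, and leave everything else on the bench where it is.

Things in the scene. Friction and masses are not known exactly. Their poses are not given: they have to be found in the camera images.
- stand: stand of the paint scale: loose 2.6 kg aluminium plate 10 mm thick, middle part 144 (x) x 120 (y) mm, four ears as corners, a low grey scale fixed on it (125 x 105 mm, up to 42 mm above the underside). Origin: centre of the underside, 33 mm above the bench, on four feet; x points away from the robot, y left, z up. One corner rocks, three are firm; which one varies and cannot be seen
- corner_front_left (a point): middle of the top of the stand's front left corner, an ear 36 (x) x 55 (y) mm, straight above its foot and 14 mm from its front edge, 43 mm above the bench at rest; press here (front = robot's side). If this is the corner that rocks, 2 to 3 N take it down 5 mm to a stop and it springs back; if not, it is firm at once
- corner_front_right (a point): middle of the top of the stand's front right corner, an ear 36 (x) x 55 (y) mm, straight above its foot and 14 mm from its front edge, 43 mm above the bench at rest; press here (front = robot's side). If this is the corner that rocks, 2 to 3 N take it down 5 mm to a stop and it springs back; if not, it is firm at once
- corner_rear_left (a point): middle of the top of the stand's rear left corner, an ear 36 (x) x 55 (y) mm, straight above its foot and 14 mm from its front edge, 43 mm above the bench at rest; press here (front = robot's side). If this is the corner that rocks, 2 to 3 N take it down 5 mm to a stop and it springs back; if not, it is firm at once
- corner_rear_right (a point): middle of the top of the stand's rear right corner, an ear 36 (x) x 55 (y) mm, straight above its foot and 14 mm from its front edge, 43 mm above the bench at rest; press here (front = robot's side). If this is the corner that rocks, 2 to 3 N take it down 5 mm to a stop and it springs back; if not, it is firm at once
- shim_front_left (a point): fixed point, where to press the shim leaf of the front left foot: middle of its top face, 10 mm short of its outer end, as it lies when flat, 32 mm above the bench; 61 mm from that foot along the stand's own -x. While raised, the leaf's outer end stands up to 27 mm higher
- shim_front_right (a point): fixed point, where to press the shim leaf of the front right foot: middle of its top face, 10 mm short of its outer end, as it lies when flat, 32 mm above the bench; 61 mm from that foot along the stand's own -x. While raised, the leaf's outer end stands up to 27 mm higher
- shim_rear_left (a point): fixed point, where to press the shim leaf of the rear left foot: middle of its top face, 10 mm short of its outer end, as it lies when flat, 32 mm above the bench; 61 mm from that foot along the stand's own -x. While raised, the leaf's outer end stands up to 27 mm higher
- shim_rear_right (a point): fixed point, where to press the shim leaf of the rear right foot: middle of its top face, 10 mm short of its outer end, as it lies when flat, 32 mm above the bench; 61 mm from that foot along the stand's own -x. While raised, the leaf's outer end stands up to 27 mm higher
- shim_loose (a joint): bend of the shim at the corner that rocks (which place is not told): 0 = raised by 0.6 rad, 0.6 = flat and level, at its stop; starts at 0 to 0.08. Steel leaf 26 mm wide, hinged along y 25 mm to the -x side of the foot, 30 mm above the bench; 46 mm of it slant up to -x. Takes about 3 N at the press point, stays where it is left
- shim_firm1 (a joint): bend of the shim at one of the three firm corners, number 1 (at which place is not told): same leaf and same values; it starts at 0 to 0.08 and should stay raised
- shim_firm2 (a joint): bend of the shim at one of the three firm corners, number 2 (at which place is not told): same leaf and same values; it starts at 0 to 0.08 and should stay raised
- shim_firm3 (a joint): bend of the shim at one of the three firm corners, number 3 (at which place is not told): same leaf and same values; it starts at 0 to 0.08 and should stay raised
- cup: white plastic mixing cup, open, 100 mm across and 115 mm tall, to the left of the work; origin under its centre
- pot: small white plastic cup, open, 76 mm across and 60 mm tall, to the left of the work; origin under its centre
- tin: closed metal paint tin, 84 mm across and 100 mm tall, to the right of the work; origin under its centre
- jar: small closed glass jar, 38 mm across and 45 mm tall with a black cap, standing between the two front shim leaves; origin under its centre
- opener: screwdriver 180 mm long with a black handle, lying behind the stand
- tape: roll of masking tape, 90 mm across and 22 mm high, lying behind the stand; origin under its centre
- stick: flat wooden stir stick, 200 x 22 x 6 mm, lying to the right of and in front of the stand; origin under its centre
There are look-alikes about, which are no part of the job. What is shaped like the part that bears shim_loose but orange is not meant.

How it is judged:
By the outcome, as a careful person would: the job done as asked, in the order asked, and still so for the second after the job is handed in, with the robot touching nothing.
It also fails if it takes over 56 s, if anything falls off the work surface, if the arm or the gripper's body presses on something with over 40 N, if the wrist force passes 120 N, or if a joint passes its speed limit or range.

## Working session

There is one attempt and no reset: what is moved stays moved. The work goes in short steps, Python scripts to look and compute and a tool call to move; the robot and the scene stay as the last step left them, time stands still between calls to the robot, and variables do not carry over. Pictures are saved under pics/ and viewed, at most 10 in all, crops included, and the job is handed in when it is done.

Besides the shell and the picture viewer there is one more tool, called after "Request:" as a command line: name --argument value ..., lists and objects as JSON in quotes. apply_moves: Moves the arm, as the interface text tells. Its arguments: {"type":"object","properties":{"delta_rot":{"type":"array"},"xyz":{"type":"array"},"hand":{"type":"array"}},"required":["delta_rot","xyz","hand"]}

```bash
mkdir -p pics; cat > h.py <<'E'
import numpy as np,cv2
from bench import arm,eyes,nets
def cloud(p,T=None):
    K=p["camera_matrix"];z=p["range_z"];v,u=np.mgrid[:z.shape[0],:z.shape[1]]
    c=np.stack([(u-K[0,2])*z/K[0,0],(v-K[1,2])*z/K[1,1],z],-1)
    if T is None: w=(c-p["t"])@p["R"]
    else:
        from scipy.spatial.transform import Rotation as Ro
        H=p["hand_eye"];w=Ro.from_quat(T["ee_rot"]).apply((c@H[:3,:3].T+H[:3,3]).reshape(-1,3)).reshape(c.shape)+T["position"]
    w[z==0]=np.nan
    return w
def save(n,f,s=1): cv2.imwrite("pics/"+n,cv2.resize(f[...,::-1],None,fx=s,fy=s))
E
python3 - <<'E'
from h import *
s=arm.read_state();print(s["clock"],s["position"],s["ee_rot"])
a=eyes.get_image("scene");b=eyes.get_image("side")
save("a.png",a["frame"],1.5);save("b.png",b["frame"],1.5)
for n,p in(("scene",a),("side",b)):
    w=cloud(p)
    for t in["stand","shim_loose","cup","pot","tin","jar","opener","tape","stick","corner_front_left"]:
        for r in nets.masks_of(t,p)[:6]:
            q=w[r["region"]];print(n,t,round(r["score"],2),np.round(r["bbox"]),np.round(np.nanmedian(q,0)),np.round(np.nanpercentile(q,2,axis=0)),np.round(np.nanpercentile(q,98,axis=0)))
E
```

```text
0.0 [ 241.30942128 -575.8461996   207.33238085] [-1.97009256e-01  9.80401026e-01  1.05490414e-03 -2.61729791e-04]
scene stand 0.87 [221. 174. 287. 243.] [600.  11.  59.] [ 507. -127.   35.] [677. 103.  76.]
scene shim_loose 0.53 [287. 211. 304. 226.] [518. 103.  40.] [498.  88.  28.] [538. 117.  53.]
scene shim_loose 0.52 [335. 250. 355. 266.] [496. 291.  39.] [474. 275.  21.] [519. 308.  53.]
scene shim_loose 0.51 [308. 286. 329. 306.] [636. 326.  37.] [611. 313.  20.] [660. 339.  54.]
scene shim_loose 0.47 [368. 210. 388. 224.] [322. 234.  39.] [300. 220.  21.] [346. 249.  54.]
scene shim_loose 0.4 [242. 141. 254. 152.] [ 432. -263.   39.] [ 412. -271.   24.] [ 455. -254.   51.]
scene cup 0.81 [360. 292. 409. 351.] [569. 480.  68.] [541. 437.   2.] [635. 527. 115.]
scene pot 0.94 [403. 265. 437. 301.] [391. 456.  33.] [370. 424.  -0.] [441. 492.  60.]
scene pot 0.7 [165. 118. 193. 148.] [ 603. -417.   72.] [ 559. -568.   -2.] [ 635. -399.  101.]
scene pot 0.37 [212. 112. 231. 145.] [ 431. -428.    3.] [ 348. -509.   -4.] [ 492. -367.    9.]
scene tin 0.89 [165. 118. 196. 149.] [ 60
[... 1361 characters left out ...]
51. -485.    6.] [ 623. -413.  102.]
side tin 0.51 [265. 207. 316. 248.] [ 586. -146.    4.] [ 521. -176.    1.] [645. -49.   6.]
side jar 0.56 [301. 175. 333. 187.] [833.  66.  18.] [787.  53.   0.] [881. 120.  28.]
side opener 0.77 [305. 174. 334. 188.] [837.  64.  19.] [795.  53.   5.] [880.  81.  28.]
side tape 0.78 [336. 209. 368. 229.] [ 781. -179.   16.] [ 744. -218.    3.] [ 826. -135.   24.]
side stick 0.92 [282. 303. 310. 384.] [ 433. -429.    7.] [ 278. -639.    1.] [ 490. -369.  310.]
side stick 0.34 [268. 218. 307. 248.] [ 583. -145.    4.] [ 521. -174.    1.] [645. -49.   6.]
side corner_front_left 0.88 [268. 182. 307. 227.] [608. -72.  55.] [ 570. -145.   34.] [672.  70.  77.]
```

View pics/a.png

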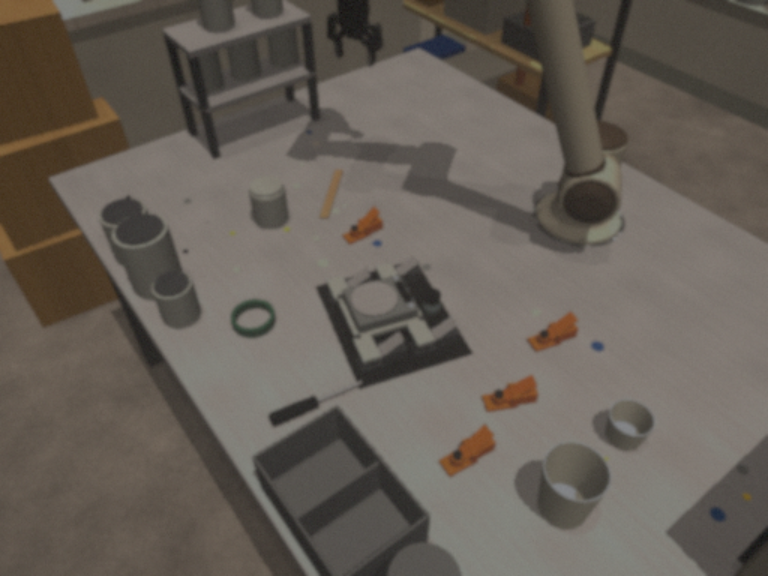

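View pics/b.png

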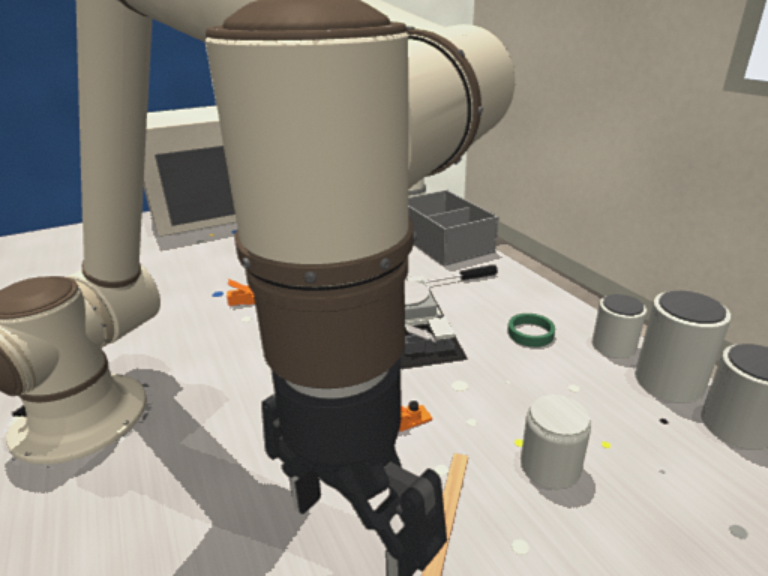

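The scene picture shows the grey stand on its black mat at about (375,300), with four pale leaves around it. The orange look-alikes at (545,330), (510,395), (470,450) and (365,228) are excluded by colour. I'll move over the stand, shut the fingers and look from close by.

Request:
apply_moves --delta_rot '[[0, 0, 0], [0, 0, 0], [0, 0, 0], [0, 0, 0], [0, 0, 0], [0, 0, 0], [0, 0, 0], [0, 0, 0], [0, 0, 0], [0, 0, 0], [0, 0, 0], [0, 0, 0], [0, 0, 0], [0, 0, 0], [0, 0, 0], [0, 0, 0], [0, 0, 0], [0, 0, 0]]' --xyz '[[-1, 0.88, -0.4], [-1, 0.88, -0.4], [-1, 0.88, -0.4], [-1, 0.88, -0.4], [-1, 0.88, -0.4], [-1, 0.88, -0.4], [-1, 0.88, -0.4], [-1, 0.88, -0.4], [-1, 0.88, -0.4], [-1, 0.88, -0.4], [-1, 0.88, -0.4], [-1, 0.88, -0.4], [-1, 0.88, -0.4], [-1, 0.88, -0.4], [-1, 0.88, -0.4], [-1, 0.88, -0.4], [-1, 0.88, -0.4], [-1, 0.88, -0.4]]' --hand '[1, 1, 1, 1, 1, 1, 1, 1, 1, 1, 1, 1, 1, 1, 1, 1, 1, 1]'

```text
clock: 2.6
position: [503.8, -35.6, 389.3]
ee_rot: [-0.197, 0.98, 0.0, 0.0]
contact_force: [0.6, -1.0, 0.1]
gripper_width: 0.0
grasp_force: 0.0
```

Request:
apply_moves --delta_rot '[[0, 0, 0.95], [0, 0, 0.95], [0, 0, 0.95], [0, 0, 0.95], [0, 0, 0.95], [0, 0, 0.95], [0, 0, 0.95], [0, 0, 0], [0, 0, 0]]' --xyz '[[0, 0, 0], [0, 0, 0], [0, 0, 0], [0, 0, 0], [0, 0, 0], [0, 0, 0], [0, 0, 0], [0, 0, 0], [0, 0, 0]]' --hand '[1, 1, 1, 1, 1, 1, 1, 1, 1]'

```text
clock: 3.35
position: [503.5, -37.3, 388.5]
ee_rot: [0.148, 0.989, 0.0, 0.0]
contact_force: [0.0, -0.0, -0.1]
gripper_width: -0.1
grasp_force: 0.0
```

```bash
python3 - <<'E'
from h import *
s=arm.read_state();print(s["clock"],s["position"],s["ee_rot"],s["contact_force"])
a=eyes.get_image("wrist");save("w.png",a["frame"],1.5)
w=cloud(a,s);np.save("w.npy",w);cv2.imwrite("w_raw.png",a["frame"][...,::-1])
for t in["stand","shim_loose","jar"]:
    for r in nets.masks_of(t,a)[:6]:
        q=w[r["region"]];print(t,round(r["score"],2),np.round(r["bbox"]),np.round(np.nanmedian(q,0)),np.round(np.nanpercentile(q,2,axis=0)),np.round(np.nanpercentile(q,98,axis=0)))
E
```

```text
3.35 [503.47204946 -37.26019967 388.46763084] [1.47979845e-01 9.88990375e-01 4.45746082e-05 4.45442968e-05] [ 0.04849701 -0.03471235 -0.09049136]
stand 0.77 [210. 136. 359. 227.] [571. -16.  68.] [ 499. -130.   40.] [672.  96.  77.]
stand 0.46 [188.  88. 377. 228.] [505.  -8.   4.] [ 425. -163.    2.] [682. 144.   6.]
shim_loose 0.87 [490. 137. 512. 170.] [638. 320.  34.] [608. 309.  20.] [660. 334.  54.]
shim_loose 0.8 [335. 104. 359. 141.] [518. 100.  41.] [494.  84.  25.] [544. 117.  57.]
shim_loose 0.6 [454.  45. 498.  84.] [494. 289.  40.] [472. 270.  22.] [518. 306.  55.]
shim_loose 0.6 [ 82. 121. 116. 157.] [ 434. -265.   40.] [ 409. -279.   21.] [ 460. -252.   56.]
shim_loose 0.55 [188.  88. 376. 230.] [505.  -8.   4.] [ 425. -163.    2.] [682. 145.   6.]
jar 0.92 [277.  98. 304. 123.] [476.  19.  48.] [461.   4.  18.] [493.  35.  50.]
```

View pics/w.png

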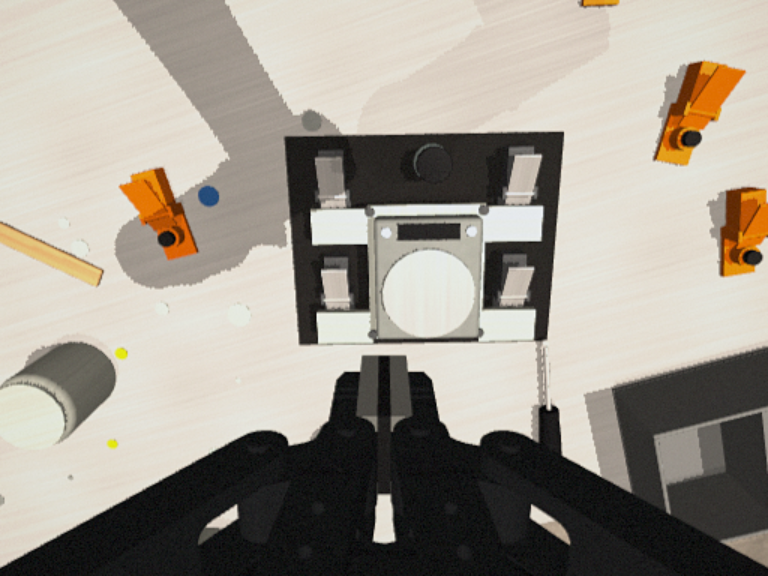

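The wrist view shows the stand squarely: ears at (340,225) front right, (515,223) front left, (342,327) rear right, (510,325) rear left. The leaves sit above each ear at (331,180), (524,175), (335,282) and (516,282), and the jar is at (432,162). Next I measure the ears and leaves.

```bash
cat > m.py <<'E'
from h import *
from scipy.spatial.transform import Rotation as Ro
w=np.load("w.npy");f=cv2.imread("w_raw.png").astype(int)
roi=np.zeros(w.shape[:2],bool);roi[85:231,185:380]=1
g=f.mean(-1)
ear=(roi&(abs(w[...,2]-43)<5)&(g>150)).astype(np.uint8)
ear=cv2.morphologyEx(ear,cv2.MORPH_OPEN,np.ones((5,5)))
n,l,st,c=cv2.connectedComponentsWithStats(ear)
C=[]
for i in range(1,n):
    if st[i,4]<300: continue
    q=w[l==i];r=cv2.minAreaRect(q[:,:2].astype(np.float32))
    print(st[i],np.round(r[0]),np.round(r[1],1),round(r[2],1),np.round(np.median(q[:,2]),1));C.append(r[0])
mat=roi&(abs(w[...,2]-4)<3)&(g<80)
r=cv2.minAreaRect(w[mat][:,:2].astype(np.float32));print("mat",r)
s=arm.read_state();print(Ro.from_quat(s["ee_rot"]).as_matrix().round(3))
E
python3 m.py
```

```text
[250 136  69   8 484] [519.   2.] [102.6  10.2] 74.2 43.4
[322 137  40  24 900] [557.  81.] [59.8 35.5] 73.9 43.4
[207 139  42  24 917] [510. -85.] [62.3 35.4] 73.4 43.5
[319 206  38  22 759] [663.  51.] [59.5 36.6] 75.2 43.4
[211 208  40  22 777] [ 616. -115.] [63.  36.2] 74.2 43.5
mat ((561.0230712890625, -10.307830810546875), (289.4986267089844, 233.5355224609375), 74.15557861328125)
[[-0.956  0.294  0.   ]
 [ 0.294  0.956  0.   ]
 [-0.     0.    -1.   ]]
```

```bash
python3 - <<'E'
from h import *
from scipy.spatial.transform import Rotation as Ro
w=np.load("w.npy");s=arm.read_state()
t=(w-s["position"]).reshape(-1,3)@Ro.from_quat(s["ee_rot"]).as_matrix()
t=t[(abs(t[:,0])<60)&(abs(t[:,1])<90)&(t[:,2]<10)]
for a in range(-90,10,10):
    q=t[(t[:,2]>=a)&(t[:,2]<a+10)]
    if len(q): print(a,len(q),q[:,:2].min(0).round(),q[:,:2].max(0).round())
E
```

```text
-90 6841 [ -9. -47.] [18. 46.]
-80 6245 [-12. -40.] [15. 38.]
-70 1794 [-11. -31.] [15. 29.]
-60 765 [-11. -14.] [12. 13.]
-50 808 [  6. -14.] [12. 13.]
-40 649 [  6. -14.] [12. 13.]
-30 94 [  7. -12.] [12. 10.]
```

Request:
apply_moves --delta_rot '[[0, 0, 0], [0, 0, 0], [0, 0, 0], [0, 0, 0], [0, 0, 0], [0, 0, 0], [0, 0, 0], [0, 0, 0], [0, 0, 0], [0, 0, 0], [0, 0, 0], [0, 0, 0], [0, 0, 0], [0, 0, 0], [0, 0, 0], [0, 0, 0]]' --xyz '[[-0.16, -0.44, 0.96], [-0.16, -0.44, 0.96], [-0.16, -0.44, 0.96], [-0.16, -0.44, 0.96], [0, 0, 0.96], [0, 0, 0.96], [0, 0, 0.96], [0, 0, 0.96], [0, 0, 0.96], [0, 0, 0.96], [0, 0, 0.96], [0, 0, 0.96], [0, 0, 0.96], [0, 0, 0.96], [0, 0, 0], [0, 0, 0]]' --hand '[1, 1, 1, 1, 1, 1, 1, 1, 1, 1, 1, 1, 1, 1, 1, 1]'

```text
clock: 4.88
position: [505.4, -84.2, 51.8]
ee_rot: [0.149, 0.989, -0.001, -0.001]
contact_force: [0.9, 0.2, 0.1]
gripper_width: 0.1
grasp_force: 0.0
```

```bash
python3 -c "
from h import *
s=arm.read_state();print(s['clock'],s['position'],s['contact_force'])
a=eyes.get_image('wrist');save('w2.png',a['frame'],1.2)"
```

```text
4.8833 [505.38533666 -84.2123677   51.80066008] [0.86505873 0.20533148 0.13734282]
```

View pics/w2.png

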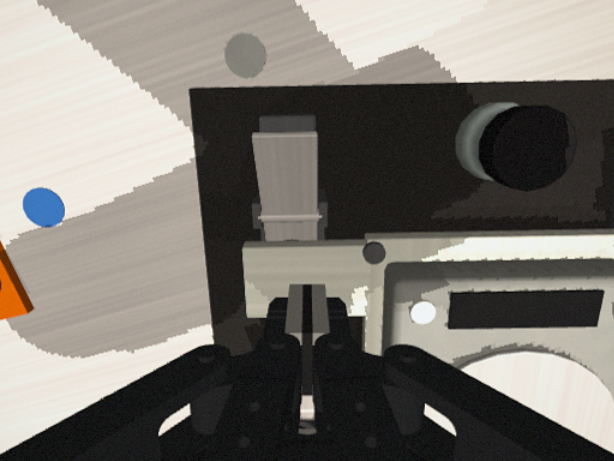

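The fingertips hang over the front right ear at (307,300). The leaf's hinge centre is at column 289, so the true ear middle is about 4 mm further outward. The visible patch included a strip of the middle plate. I correct for that and press gently.

Request:
apply_moves --delta_rot '[[0, 0, 0], [0, 0, 0], [0, 0, 0], [0, 0, 0], [0, 0, 0], [0, 0, 0]]' --xyz '[[0, -0.16, 0.16], [0, 0, 0.12], [0, 0, 0.04], [0, 0, 0.04], [0, 0, 0], [0, 0, 0]]' --hand '[1, 1, 1, 1, 1, 1]'

```text
clock: 5.43
position: [504.8, -87.8, 43.7]
ee_rot: [0.149, 0.989, 0.0, 0.0]
contact_force: [-0.7, 0.4, 0.5]
gripper_width: 0.1
grasp_force: 0.0
```

Request:
apply_moves --delta_rot '[[0, 0, 0], [0, 0, 0], [0, 0, 0]]' --xyz '[[0, 0, 0.04], [0, 0, 0], [0, 0, 0]]' --hand '[1, 1, 1]'

```text
clock: 5.68
position: [504.6, -87.8, 42.4]
ee_rot: [0.149, 0.989, -0.0, -0.0]
contact_force: [-0.5, 0.8, -0.7]
gripper_width: 0.0
grasp_force: 0.0
```

Not touching clearly yet; going on in 1 mm steps.

Request:
apply_moves --delta_rot '[[0, 0, 0], [0, 0, 0], [0, 0, 0]]' --xyz '[[0, 0, 0.04], [0, 0, 0], [0, 0, 0]]' --hand '[1, 1, 1]'

```text
clock: 5.93
position: [504.6, -87.9, 41.3]
ee_rot: [0.149, 0.989, -0.0, -0.0]
contact_force: [-0.8, -0.3, -0.2]
gripper_width: -0.2
grasp_force: 0.0
```

Request:
apply_moves --delta_rot '[[0, 0, 0], [0, 0, 0], [0, 0, 0]]' --xyz '[[0, 0, 0.04], [0, 0, 0], [0, 0, 0]]' --hand '[1, 1, 1]'

```text
clock: 6.18
position: [504.6, -87.9, 40.3]
ee_rot: [0.149, 0.989, -0.0, -0.0]
contact_force: [-0.1, -0.2, -0.1]
gripper_width: -0.3
grasp_force: 0.0
```

Request:
apply_moves --delta_rot '[[0, 0, 0], [0, 0, 0], [0, 0, 0]]' --xyz '[[0, 0, 0.04], [0, 0, 0], [0, 0, 0]]' --hand '[1, 1, 1]'

```text
clock: 6.43
position: [504.6, -87.9, 39.3]
ee_rot: [0.149, 0.989, -0.0, -0.0]
contact_force: [-0.1, 0.6, 0.3]
gripper_width: -0.1
grasp_force: 0.0
```

Request:
apply_moves --delta_rot '[[0, 0, 0], [0, 0, 0], [0, 0, 0]]' --xyz '[[0, 0, 0.04], [0, 0, 0], [0, 0, 0]]' --hand '[1, 1, 1]'

```text
clock: 6.68
position: [504.6, -87.9, 38.4]
ee_rot: [0.149, 0.989, -0.0, -0.0]
contact_force: [-0.4, 0.7, -0.2]
gripper_width: 0.4
grasp_force: 0.0
```

```bash
python3 -c "
from h import *
s=arm.read_state();print(s['clock'],s['position'],s['contact_force'])
a=eyes.get_image('wrist');save('w3.png',a['frame'],1.2)
w=cloud(a,s);print([ (u,v,w[v,u].round(1).tolist()) for u,v in ((225,215),(280,215),(225,235),(320,205))])"
```

```text
6.6833 [504.63968629 -87.85554813  38.35415566] [-0.38757858  0.68394397 -0.207533  ]
[(225, 215, [487.8, -99.6, 42.9]), (280, 215, [495.6, -72.9, 43.9]), (225, 235, [498.0, -103.0, 43.5]), (320, 205, [497.8, -52.0, 40.2])]
```

View pics/w3.png

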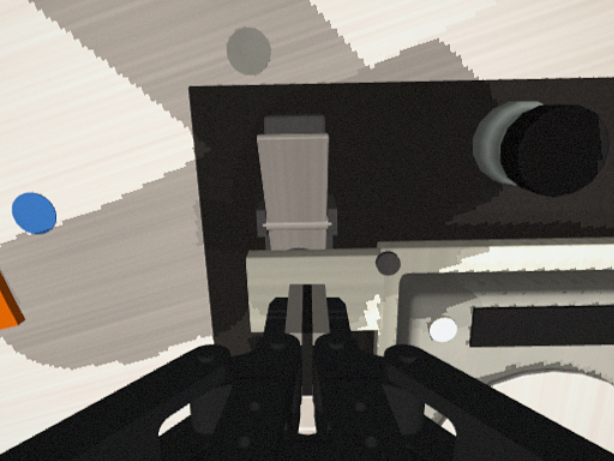

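```bash
python3 -c "
from h import *
a=eyes.get_image('wrist');H=a['hand_eye'];print(H.round(3));K=a['camera_matrix']
for x in (-11,0,11):
  for z in (-40,-22,0):
    c=np.linalg.inv(H)@[x,0,z,1];print(x,z,((K@c[:3])[:2]/c[2]).round(),c[2].round(),end=' | ')
z=a['range_z'];print();print([(v,z[v,246].round(),z[v,267].round()) for v in range(205,290,6)])
s=arm.read_state();print(s['position'],s['contact_force'],s['joint_efforts'])
"
```

```text
[[ 1.00000e-03 -9.55000e-01 -2.95000e-01  7.57860e+01]
 [ 1.00000e+00  1.00000e-03 -0.00000e+00 -6.41000e-01]
 [ 1.00000e-03 -2.95000e-01  9.55000e-01 -1.65933e+02]
 [ 0.00000e+00  0.00000e+00  0.00000e+00  1.00000e+00]]
-11 -40 [257. 297.] 146.0 | -11 -22 [257. 274.] 163.0 | -11 0 [257. 253.] 184.0 | 0 -40 [257. 274.] 143.0 | 0 -22 [257. 254.] 160.0 | 0 0 [257. 234.] 181.0 | 11 -40 [257. 250.] 139.0 | 11 -22 [257. 232.] 157.0 | 11 0 [257. 215.] 178.0 | 
[(205, np.float32(190.0), np.float32(190.0)), (211, np.float32(176.0), np.float32(177.0)), (217, np.float32(171.0), np.float32(174.0)), (223, np.float32(174.0), np.float32(173.0)), (229, np.float32(175.0), np.float32(174.0)), (235, np.float32(176.0), np.float32(175.0)), (241, np.float32(147.0), np.float32(148.0)), (247, np.float32(142.0), np.float32(143.0)), (253, np.float32(136.0), np.float32(136.0)), (259, np.float32(133.0), np.float32(132.0)), (265, np.float32(128.0), np.float32(128.0)), (271, np.float32(122.0), np.float32(124.0)), (277, np.float32(119.0), np.float32(120.0)), (283, np.float32(115.0), np.float32(114.0)), (289, np.float32(111.0), np.float32(110.0))]
[504.67577992 -87.85524762  38.41058942] [-0.95494764 -0.69772962 -0.56203248] [-1.84978409e-03 -3.37273121e+01  1.30002218e+01  2.88860746e+00
 -1.16560088e-03 -1.52763732e-06]
```

```bash
python3 -c "
from h import *
s=arm.read_state();o=[]
for n in('side','scene'):
  a=eyes.get_image(n);c=a['R']@s['position']+a['t'];u,v=(a['camera_matrix']@c)[:2]/c[2]
  print(n,u,v,c[2]);u,v=int(u),int(v);x0=min(max(u-50,0),412);y0=min(max(v-60,0),284)
  im=a['frame'][y0:y0+100,x0:x0+100].copy()
  im=cv2.resize(im,(400,400),interpolation=cv2.INTER_NEAREST);cv2.circle(im,((u-x0)*4,(v-y0)*4),3,(255,0,0),1);o.append(im)
  w=cloud(a);d=w-s['position'];m=(np.hypot(d[...,0],d[...,1])<16)&(w[...,2]>30)&(w[...,2]<130);q=np.sort(w[m][:,2]);print(len(q),q[::max(1,len(q)//25)].round())
save('c.png',np.hstack(o))
"
```

```text
side 254.05869620474064 224.35428396555267 969.3163096101333
150 [35. 43. 43. 43. 43. 44. 44. 44. 44. 44. 45. 63. 67. 70. 73. 75. 77. 81.
 82. 84. 87. 89. 92. 92. 96.]
scene 259.36624094634004 181.4058265794518 1354.3365677753604
114 [ 39.  40.  40.  41.  41.  42.  42.  42.  43.  43.  44.  44.  46.  66.
  69.  72.  73.  76.  79.  81.  85.  86.  88.  91.  99. 106. 109. 113.
 127.]
```

View pics/c.png

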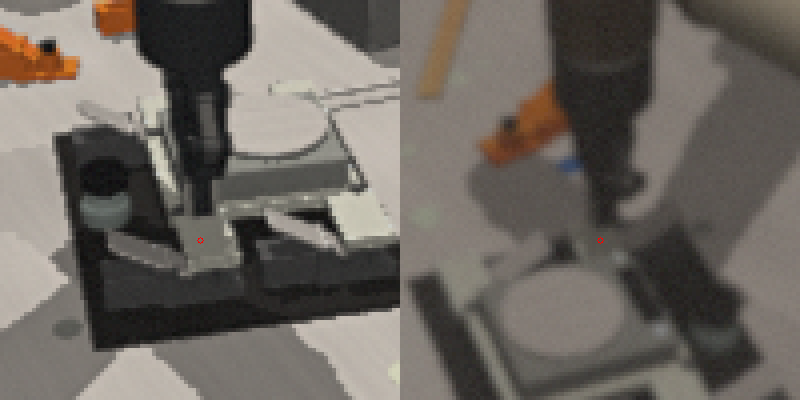

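The crops show the shut fingertips about 22 mm above the ear, with the reported TCP marked by the red dot on it. The real tips therefore end about 22–25 mm behind the TCP, so nothing has been touched yet. I continue down accordingly.

Request:
apply_moves --delta_rot '[[0, 0, 0], [0, 0, 0], [0, 0, 0], [0, 0, 0]]' --xyz '[[0, 0, 0.28], [0, 0, 0.24], [0, 0, 0], [0, 0, 0]]' --hand '[1, 1, 1, 1]'

```text
clock: 7.22
position: [504.1, -87.9, 24.6]
ee_rot: [0.149, 0.989, -0.0, -0.001]
contact_force: [-1.2, -0.1, 0.5]
gripper_width: 0.0
grasp_force: 0.0
```

Request:
apply_moves --delta_rot '[[0, 0, 0], [0, 0, 0], [0, 0, 0]]' --xyz '[[0, 0, 0.06], [0, 0, 0], [0, 0, 0]]' --hand '[1, 1, 1]'

```text
clock: 7.47
position: [504.7, -87.8, 23.9]
ee_rot: [0.149, 0.989, 0.0, 0.0]
contact_force: [0.2, -0.6, -1.5]
gripper_width: -0.1
grasp_force: 0.0
```

Request:
apply_moves --delta_rot '[[0, 0, 0], [0, 0, 0], [0, 0, 0]]' --xyz '[[0, 0, 0.06], [0, 0, 0], [0, 0, 0]]' --hand '[1, 1, 1]'

```text
clock: 7.72
position: [504.7, -87.9, 22.4]
ee_rot: [0.149, 0.989, -0.0, 0.0]
contact_force: [-0.1, -0.3, 1.6]
gripper_width: -0.3
grasp_force: 0.0
```

Request:
apply_moves --delta_rot '[[0, 0, 0], [0, 0, 0], [0, 0, 0]]' --xyz '[[0, 0, 0.04], [0, 0, 0], [0, 0, 0]]' --hand '[1, 1, 1]'

```text
clock: 7.97
position: [504.6, -87.9, 21.4]
ee_rot: [0.149, 0.989, -0.0, -0.0]
contact_force: [0.4, 0.7, -1.2]
gripper_width: 0.2
grasp_force: 0.0
```

Request:
apply_moves --delta_rot '[[0, 0, 0], [0, 0, 0], [0, 0, 0]]' --xyz '[[0, 0, 0.04], [0, 0, 0], [0, 0, 0]]' --hand '[1, 1, 1]'

```text
clock: 8.22
position: [504.6, -87.9, 20.3]
ee_rot: [0.149, 0.989, -0.0, -0.0]
contact_force: [-0.5, 0.3, -0.8]
gripper_width: 0.2
grasp_force: 0.0
```

Request:
apply_moves --delta_rot '[[0, 0, 0], [0, 0, 0], [0, 0, 0]]' --xyz '[[0, 0, 0.04], [0, 0, 0], [0, 0, 0]]' --hand '[1, 1, 1]'

```text
clock: 8.47
position: [504.7, -87.9, 20.1]
ee_rot: [0.149, 0.989, -0.0, 0.0]
contact_force: [-1.3, 0.5, 5.9]
gripper_width: -0.1
grasp_force: 2.7
```

```bash
python3 -c "
from h import *
s=arm.read_state();print(s['clock'],s['position'],s['contact_force'],s['wrist_torque'])
a=eyes.get_image('side');w=cloud(a);d=w-s['position'];m=(np.hypot(d[...,0],d[...,1])<14)&(w[...,2]>30)&(w[...,2]<130);q=np.sort(w[m][:,2]);print(q[::3].round())
a=eyes.get_image('wrist');z=a['range_z'];w=cloud(a,s);print([(v,w[v,246].round(),w[v,267].round()) for v in range(205,262,6)])
"
```

```text
8.4667 [504.73385919 -87.86557843  20.14152483] [-1.26617797  0.47670941  5.8895405 ] [0.22091343 0.47558445 0.01414105]
[42. 43. 44. 44. 44. 45. 45. 46. 48. 51. 52. 55. 57. 60. 61. 63. 65. 68.
 70. 71. 72. 73. 74. 78.]
[(205, array([484., -87.,  30.]), array([487., -77.,  31.])), (211, array([488., -88.,  27.]), array([491., -78.,  28.])), (217, array([492., -90.,  25.]), array([495., -80.,  25.])), (223, array([490., -89.,  37.]), array([493., -79.,  38.])), (229, array([491., -89.,  43.]), array([494., -80.,  43.])), (235, array([494., -90.,  43.]), array([496., -81.,  43.])), (241, array([493., -89.,  51.]), array([495., -80.,  53.])), (247, array([492., -89.,  58.]), array([495., -81.,  57.])), (253, array([492., -89.,  64.]), array([495., -81.,  63.])), (259, array([493., -89.,  67.]), array([495., -81.,  68.]))]
```

The front right corner takes about 6 N with under 1 mm of give, so it looks firm; the tips are 23 mm behind the TCP. One more millimetre to confirm, then on to the rear right corner.

Request:
apply_moves --delta_rot '[[0, 0, 0], [0, 0, 0], [0, 0, 0]]' --xyz '[[0, 0, 0.04], [0, 0, 0], [0, 0, 0]]' --hand '[1, 1, 1]'

```text
clock: 8.82
position: [504.8, -87.9, 20.1]
ee_rot: [0.149, 0.989, -0.0, 0.0]
contact_force: [-4.0, 1.1, 12.4]
gripper_width: -0.1
grasp_force: 6.0
```

Request:
apply_moves --delta_rot '[[0, 0, 0], [0, 0, 0], [0, 0, 0], [0, 0, 0], [0, 0, 0], [0, 0, 0], [0, 0, 0], [0, 0, 0], [0, 0, 0], [0, 0, 0], [0, 0, 0], [0, 0, 0], [0, 0, 0], [0, 0, 0]]' --xyz '[[0, 0, -0.3], [0, 0, -0.45], [0, 0, -0.45], [0, 0, 0], [-0.88, 0.024, 0], [-0.88, 0.024, 0], [-0.88, 0.024, 0], [-0.88, 0.024, 0], [-0.89, 0.024, 0], [0, 0, 0], [0, 0, 0.4], [0, 0, 0.4], [0, 0, 0.24], [0, 0, 0]]' --hand '[1, 1, 1, 1, 1, 1, 1, 1, 1, 1, 1, 1, 1, 1]'

```text
clock: 9.98
position: [609.1, -117.3, 21.0]
ee_rot: [0.149, 0.989, -0.0, -0.002]
contact_force: [-0.5, 0.2, -0.7]
gripper_width: -0.2
grasp_force: 0.0
```

Request:
apply_moves --delta_rot '[[0, 0, 0], [0, 0, 0], [0, 0, 0]]' --xyz '[[0, 0, 0.06], [0, 0, 0], [0, 0, 0]]' --hand '[1, 1, 1]'

```text
clock: 10.23
position: [610.4, -117.4, 20.6]
ee_rot: [0.149, 0.989, 0.0, -0.0]
contact_force: [0.9, 0.5, 0.5]
gripper_width: 0.2
grasp_force: 0.0
```

Request:
apply_moves --delta_rot '[[0, 0, 0], [0, 0, 0], [0, 0, 0]]' --xyz '[[0, 0, 0.06], [0, 0, 0], [0, 0, 0]]' --hand '[1, 1, 1]'

```text
clock: 10.48
position: [610.8, -117.4, 20.2]
ee_rot: [0.149, 0.989, -0.0, 0.0]
contact_force: [-2.5, 0.4, 4.4]
gripper_width: -0.2
grasp_force: 2.6
```

Request:
apply_moves --delta_rot '[[0, 0, 0], [0, 0, 0], [0, 0, 0]]' --xyz '[[0, 0, 0.04], [0, 0, 0], [0, 0, 0]]' --hand '[1, 1, 1]'

```text
clock: 10.73
position: [610.8, -117.4, 20.2]
ee_rot: [0.149, 0.989, -0.0, 0.0]
contact_force: [-4.0, 2.0, 9.1]
gripper_width: 0.2
grasp_force: 4.9
```

Request:
apply_moves --delta_rot '[[0, 0, 0], [0, 0, 0], [0, 0, 0], [0, 0, 0], [0, 0, 0], [0, 0, 0], [0, 0, 0], [0, 0, 0], [0, 0, 0], [0, 0, 0], [0, 0, 0], [0, 0, 0], [0, 0, 0], [0, 0, 0], [0, 0, 0], [0, 0, 0], [0, 0, 0], [0, 0, 0]]' --xyz '[[0, 0, -0.4], [0, 0, -0.8], [0, 0, -0.8], [0, 0, 0], [0.02, 0.9, 0], [0.02, 0.9, 0], [0.02, 0.9, 0], [0.02, 0.9, 0], [0.02, 0.9, 0], [0.02, 0.9, 0], [0.02, 0.9, 0], [0.02, 0.9, 0], [0, 0, 0], [0, 0, 0], [0, 0, 0.7], [0, 0, 0.7], [0, 0, 0.44], [0, 0, 0]]' --hand '[1, 1, 1, 1, 1, 1, 1, 1, 1, 1, 1, 1, 1, 1, 1, 1, 1, 1]'

```text
clock: 12.23
position: [659.3, 54.4, 21.2]
ee_rot: [0.15, 0.989, -0.001, -0.001]
contact_force: [-0.0, 0.8, 0.0]
gripper_width: 0.2
grasp_force: 0.0
```

Request:
apply_moves --delta_rot '[[0, 0, 0], [0, 0, 0], [0, 0, 0]]' --xyz '[[0, 0, 0.06], [0, 0, 0], [0, 0, 0]]' --hand '[1, 1, 1]'

```text
clock: 12.48
position: [660.1, 55.2, 20.9]
ee_rot: [0.15, 0.989, 0.0, -0.0]
contact_force: [0.8, 0.1, -0.5]
gripper_width: 0.1
grasp_force: 0.0
```

Request:
apply_moves --delta_rot '[[0, 0, 0], [0, 0, 0], [0, 0, 0]]' --xyz '[[0, 0, 0.06], [0, 0, 0], [0, 0, 0]]' --hand '[1, 1, 1]'

```text
clock: 12.73
position: [660.5, 55.4, 20.2]
ee_rot: [0.149, 0.989, -0.0, 0.0]
contact_force: [0.1, 0.5, 3.5]
gripper_width: -0.2
grasp_force: 1.9
```

Request:
apply_moves --delta_rot '[[0, 0, 0], [0, 0, 0], [0, 0, 0]]' --xyz '[[0, 0, 0.04], [0, 0, 0], [0, 0, 0]]' --hand '[1, 1, 1]'

```text
clock: 12.98
position: [660.5, 55.4, 20.2]
ee_rot: [0.149, 0.989, -0.0, 0.001]
contact_force: [-3.3, -0.6, 8.0]
gripper_width: -0.4
grasp_force: 4.1
```

Request:
apply_moves --delta_rot '[[0, 0, 0], [0, 0, 0], [0, 0, 0]]' --xyz '[[0, 0, 0.04], [0, 0, 0], [0, 0, 0]]' --hand '[1, 1, 1]'

```text
clock: 13.23
position: [660.6, 55.4, 20.2]
ee_rot: [0.149, 0.989, -0.0, 0.001]
contact_force: [-4.0, -0.6, 12.6]
gripper_width: -0.1
grasp_force: 6.0
```

The rear left is firm too (12.6 N, no travel). Now the front left.

Request:
apply_moves --delta_rot '[[0, 0, 0], [0, 0, 0], [0, 0, 0], [0, 0, 0], [0, 0, 0], [0, 0, 0], [0, 0, 0], [0, 0, 0], [0, 0, 0], [0, 0, 0], [0, 0, 0], [0, 0, 0], [0, 0, 0], [0, 0, 0], [0, 0, 0]]' --xyz '[[0, 0, -0.34], [0, 0, -0.45], [0, 0, -0.45], [0, 0, 0], [0.88, -0.02, 0], [0.88, -0.02, 0], [0.88, -0.02, 0], [0.88, -0.02, 0], [0.9, -0.02, 0], [0, 0, 0], [0, 0, 0], [0, 0, 0.4], [0, 0, 0.4], [0, 0, 0.24], [0, 0, 0]]' --hand '[1, 1, 1, 1, 1, 1, 1, 1, 1, 1, 1, 1, 1, 1, 1]'

```text
clock: 14.48
position: [553.3, 85.2, 20.2]
ee_rot: [0.15, 0.989, -0.001, -0.002]
contact_force: [-0.5, -0.7, 2.4]
gripper_width: 0.2
grasp_force: 1.1
```

Request:
apply_moves --delta_rot '[[0, 0, 0], [0, 0, 0], [0, 0, 0]]' --xyz '[[0, 0, 0.12], [0, 0, 0], [0, 0, 0]]' --hand '[1, 1, 1]'

```text
clock: 14.73
position: [553.8, 85.5, 19.5]
ee_rot: [0.149, 0.989, -0.0, -0.0]
contact_force: [-0.5, -1.1, 3.8]
gripper_width: -0.2
grasp_force: 1.6
```

Request:
apply_moves --delta_rot '[[0, 0, 0], [0, 0, 0], [0, 0, 0]]' --xyz '[[0, 0, 0.04], [0, 0, 0], [0, 0, 0]]' --hand '[1, 1, 1]'

```text
clock: 14.98
position: [553.8, 85.6, 18.7]
ee_rot: [0.149, 0.989, -0.0, -0.0]
contact_force: [-0.8, -2.0, 2.9]
gripper_width: 0.2
grasp_force: 1.9
```

Request:
apply_moves --delta_rot '[[0, 0, 0], [0, 0, 0], [0, 0, 0]]' --xyz '[[0, 0, 0.08], [0, 0, 0], [0, 0, 0]]' --hand '[1, 1, 1]'

```text
clock: 15.23
position: [553.7, 85.7, 16.5]
ee_rot: [0.149, 0.989, -0.0, -0.0]
contact_force: [-1.4, -1.3, 4.9]
gripper_width: 0.1
grasp_force: 2.3
```

The front left gives: 20.2 → 16.5 mm at about 3–5 N, while the other three stopped dead. It is the rocking corner. I press its leaf next, having first lifted the tips over the raised end.

Request:
apply_moves --delta_rot '[[0, 0, 0], [0, 0, 0], [0, 0, 0], [0, 0, 0], [0, 0, 0], [0, 0, 0], [0, 0, 0], [0, 0, 0], [0, 0, 0], [0, 0, 0], [0, 0, 0]]' --xyz '[[0, 0, -0.2], [0, 0, -0.4], [0, 0, -0.6], [0, 0, 0], [0.81, -0.02, 0], [0.81, -0.02, 0], [0.8, -0.02, 0], [0, 0, 0], [0, 0, 0], [0, 0, 0.2], [0, 0, 0]]' --hand '[1, 1, 1, 1, 1, 1, 1, 1, 1, 1, 1]'

```text
clock: 16.15
position: [496.1, 102.4, 40.7]
ee_rot: [0.149, 0.989, 0.0, -0.0]
contact_force: [0.1, -0.2, -0.3]
gripper_width: -0.0
grasp_force: 0.0
```

```bash
python3 -c "
from h import *
s=arm.read_state();print(s['clock'],s['position'],s['contact_force'])
a=eyes.get_image('wrist');save('w5.png',a['frame'],1.2)"
```

```text
16.15 [496.10957944 102.36224155  40.74941276] [ 0.11137856 -0.2065696  -0.27946907]
```

View pics/w5.png

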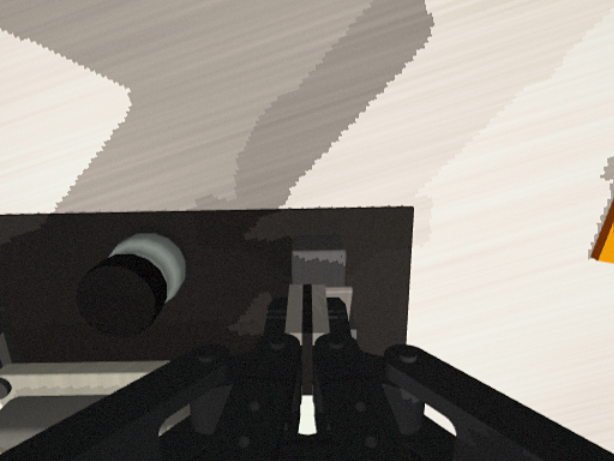

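The fingertips at (307,290) stand over the leaf, whose right edge is at column 352 and centre near 319. I shift about 4 mm left (+y) and press down.

Request:
apply_moves --delta_rot '[[0, 0, 0], [0, 0, 0], [0, 0, 0], [0, 0, 0], [0, 0, 0], [0, 0, 0], [0, 0, 0], [0, 0, 0], [0, 0, 0], [0, 0, 0], [0, 0, 0], [0, 0, 0], [0, 0, 0]]' --xyz '[[0, 0.16, 0], [0, 0, 0.12], [0, 0, 0.12], [0, 0, 0.12], [0, 0, 0.12], [0, 0, 0.12], [0, 0, 0.12], [0, 0, 0.12], [0, 0, 0.12], [0, 0, 0.12], [0, 0, 0.12], [0, 0, 0], [0, 0, 0]]' --hand '[1, 1, 1, 1, 1, 1, 1, 1, 1, 1, 1, 1, 1]'

```text
clock: 17.28
position: [497.4, 106.2, 11.1]
ee_rot: [0.149, 0.989, 0.0, 0.0]
contact_force: [0.2, 0.2, -0.0]
gripper_width: -0.1
grasp_force: 0.0
```

Request:
apply_moves --delta_rot '[[0, 0, 0], [0, 0, 0], [0, 0, 0], [0, 0, 0]]' --xyz '[[0, 0, 0.06], [0, 0, 0.06], [0, 0, 0], [0, 0, 0]]' --hand '[1, 1, 1, 1]'

```text
clock: 17.62
position: [497.5, 106.4, 9.0]
ee_rot: [0.149, 0.989, 0.0, 0.001]
contact_force: [0.4, -1.1, 4.3]
gripper_width: 0.3
grasp_force: 2.3
```

Request:
apply_moves --delta_rot '[[0, 0, 0], [0, 0, 0], [0, 0, 0]]' --xyz '[[0, 0, 0.04], [0, 0, 0], [0, 0, 0]]' --hand '[1, 1, 1]'

```text
clock: 17.87
position: [497.5, 106.4, 8.8]
ee_rot: [0.149, 0.989, 0.0, 0.001]
contact_force: [-3.2, -0.9, 10.7]
gripper_width: 0.0
grasp_force: 5.4
```

The leaf is at its stop: 8.8 mm, as expected for flat, at 10.7 N. One more millimetre, then straight up and away to check.

Request:
apply_moves --delta_rot '[[0, 0, 0], [0, 0, 0], [0, 0, 0], [0, 0, 0], [0, 0, 0], [0, 0, 0], [0, 0, 0], [0, 0, 0], [0, 0, 0], [0, 0, 0], [0, 0, 0], [0, 0, 0], [0, 0, 0], [0, 0, 0], [0, 0, 0]]' --xyz '[[0, 0, 0.04], [0, 0, 0], [0, 0, 0], [0, 0, -0.2], [0, 0, -0.5], [0, 0, -1], [0, 0, -1], [0, 0, -1], [0, 0, -1], [0, 0, -1], [0, -0.8, -1], [0, -0.8, -1], [0, -0.8, -1], [0, -0.8, -1], [0, 0, 0]]' --hand '[1, 1, 1, 1, 1, 1, 1, 1, 1, 1, 1, 1, 1, 1, 1]'

```text
clock: 19.12
position: [474.9, 28.0, 254.2]
ee_rot: [0.15, 0.989, 0.002, 0.005]
contact_force: [1.0, -0.3, 0.1]
gripper_width: -0.2
grasp_force: 0.0
```

```bash
python3 - <<'E'
from h import *
s=arm.read_state();print(s["clock"],s["position"],s["contact_force"])
a=eyes.get_image("wrist");save("w6.png",a["frame"],1.2);w=cloud(a,s)
ux=np.array([.961,-.275]);uy=np.array([.275,.961])
for n,p in dict(FL=(554,86),FR=(505,-88),RL=(660,55.5),RR=(611,-117.5)).items():
    d=w[...,:2]-p;X=d@ux;Y=d@uy
    print(n,"leaf z@-35,-45,-55,-65:",[np.nanmedian(w[(abs(X-x)<3)&(abs(Y)<9)][:,2]).round(1) for x in(-35,-45,-55,-65)],"ear",np.nanmedian(w[(abs(X)<8)&(abs(Y)<15)][:,2]).round(1))
E
```

```text
19.1167 [474.91556512  27.98270955 254.23744668] [ 0.96814806 -0.25282794  0.09863565]
FL leaf z@-35,-45,-55,-65: [np.float64(32.2), np.float64(32.3), np.float64(32.4), np.float64(32.3)] ear 43.4
FR leaf z@-35,-45,-55,-65: [np.float64(38.1), np.float64(43.8), np.float64(49.0), np.float64(29.4)] ear 43.5
RL leaf z@-35,-45,-55,-65: [np.float64(38.6), np.float64(45.0), np.float64(29.4), np.float64(29.2)] ear 43.2
RR leaf z@-35,-45,-55,-65: [np.float64(37.8), np.float64(43.4), np.float64(29.4), np.float64(29.3)] ear 43.0
```

View pics/w6.png

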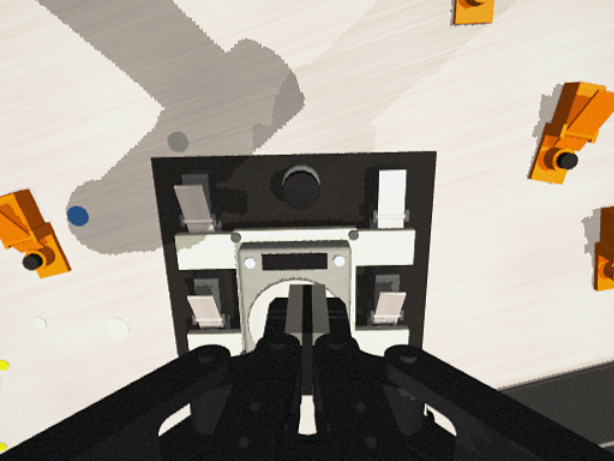

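The front left leaf at (392,198) lies level at 32.3 mm along its whole length. The other three, at (195,205), (208,308) and (388,305), are still raised. The ears are at 43 mm and the jar is still standing. Handing in.

```bash
python3 -c "
from h import *
print(arm.job_done())"
```

```text
the job is handed in; nothing more can be done
None
```

I found the front left corner to be the one that rocks and pressed its shim fully flat (level at 32.3 mm); the other three shims are still raised, the stand's corners are still at 43 mm, and the job is handed in.

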